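# Click the large aperture into an inspection lamp's gate

## Robot

A 6-joint arm with a two-finger parallel gripper is mounted at the origin on the work surface. World frame = base frame: x ahead of the robot, y to its left, z up, the work surface at z = 0. Lengths are in m, angles in degrees, forces in N, time in s.
With the tool pointing down it reaches from about 0.3 to 0.875 m from the base axis. Payload 6.4 kg.
Tool frame: the origin (TCP) lies between the finger pads; the fingertips stand 11 mm ahead of it and the grasp point (between the pads) lies 8 mm behind it (ctrl.tips_ahead is the z of the fingertips in the tool frame, in m); z points along the fingers, x is the direction in which the jaws open and shut, and the axes are right-handed (so a half turn about z gives the same grasp; the last joint's range is limited). The gripper opens to 88 mm and grips with 3 to 60 N. Pads are 18 mm wide; open, the fingers measure 123 mm over their backs; the gripper's body (75 mm by 187 mm) begins 45 mm behind the grasp point.
Start: joints at [58.081, 10.359, 92.074, -0, 77.567, -11.82], TCP at [0.198, 0.54, 0.25] pointing down, gripper open.
Joint ranges: [-171.53, 171.53], [-51.25, 118.39], [17.06, 147.69], [-65.23, 245.23], [0, 150.52], [-178.68, 178.68]. Speed limits (degrees/s): [147.25, 147.25, 172.46, 180, 180, 180].

## Interface

Orientations are given as a 3x3 rotation matrix whose columns are the frame's x, y, z axes.
In Python, from rig import telemetry, camera, order, ctrl gives the robot as it stands.
- The arm moves only by the tool servo_tool, never from a script. Its argument "commands" is one flat list of numbers, 7 for each row, row after row: the turn, a rotation vector about the tool's x, y, z in degrees, then the shift along the tool's x, y, z in m, then the finger opening in m, from 0 to 0.0881. In form: [wx, wy, wz, x, y, z, jaw, wx, wy, wz, x, y, z, jaw, ...]. A call has 1 to 12 rows; each row shifts and turns the pose as measured when the row begins, along the tool's axes as they then stand; what a row does not reach is not made up. A row lasts 1/10 s, in which the tool goes at most 50 mm and 8.59 degrees, less where a joint would pass 70% of its speed; a pose out of reach is approached as far as the arm can. A call with a gripper value outside its range is refused whole. The fingers move at their own pace and stop on an object; "newtons" is the grip in N (left out, the last holds). Time passes only in rows, so rows that do not move let the fingers close. It gives the time, the measured TCP pose, the force and the opening at its end, in the units of the state.
- telemetry.observe(): the state, without advancing time (a new reading comes with each control period).
- camera(name): name is "side" or "top" or "wrist"; returns a dict with "frame" (420x560x3 uint8, blue, green, red), "vfov" (degrees; the focal length in pixels is half the picture's height over the tangent of half this angle, whatever the lens; pixels are square), "cx", "cy" (the principal point, pixels), "camera_from_world" (4x4, takes a point from world to camera coordinates); the wrist camera has in their place "mount" (4x4, takes a point from camera to tool coordinates, whose origin is the TCP and whose axes are the tool frame's). Camera axes: x right, y down, z forward; pixel columns grow to the right and rows downward; lengths in m; the calibration is good to about 2 mm. A picture is of the moment at which its call begins: read the wrist's pose just before it. There is no depth.
- order.close_job(): hands the job in, once; it reports no verdict.
The state is a dict: "clock": time; "joint_positions": joint angles; "joint_velocities": joint speeds; "effort": joint torques, N m; "eef_pos": TCP position; "tcp_rot": TCP orientation; "ft_force": force on the tool from outside, world axes, zero at the start; "moment": the same for the moment, N m; "gripper_width": finger opening in m.
Only numpy, scipy, OpenCV 4.12 (cv2) and the standard library are available. Lean on these libraries where they do the work, as an engineer would, in place of code of your own. Each camera call takes 0.05 s, during which the arm holds its last target.

## Task

Get the inspection lamp ready for looking at a sample: with a fingertip, flick the toothed edge of the filter wheel clockwise (seen from above) through its clicks until its one large aperture sits under the eyepiece ring, and stop exactly there without running past it. Pick nothing up, and leave everything else on the table where it is.

Things in the scene. Friction and masses are not known exactly. Their poses are not given: they have to be found in the camera images.
- lamp: inspection lamp fixed to the table: grey box, x -40 to 115 mm, y -60 to 60 mm, top 55 mm up, with a flat toothed filter wheel above it. Origin: on the table below the axle; x points from axle to eyepiece, z up. Eyepiece post (20 x 30 mm in plan, 117 mm high above the table) at x = 92 mm; its ring, 44 mm across, is centred at x = 33 mm, 98 to 110 mm above the table
- filter_wheel (a joint): wheel angle (rad), growing clockwise seen from above; 0: large aperture exactly in the gate. Stops every 0.785 rad (8 per turn, 0 is one); rests 2 to 5 clicks short of 0 (negative) at the start. A sprung pawl blocks anticlockwise. Let go under 0.45 rad past a stop it springs back; pushed 0.7 rad it drops into the next; between, it may hang. Rests within 0.05 rad of a stop. Takes up to 10 N at the teeth
- wheel_axis (a point): axle of the wheel, at its top face, 79 mm above the table. The aluminium wheel is 14 mm thick, its disc 92 mm across, with 8 straight radial teeth 7 mm wide reaching to 64 mm from the axle. At every stop the teeth stand at 22.5, 67.5, 112.5 ... degrees about the axle from the lamp's x axis: a gap faces straight away from the eyepiece
- gate (a point): the fixed point on the level of the wheel's top face right under the centre of the eyepiece ring, 33 mm from the axle along the lamp's x axis
- large_aperture (a point): centre of the wheel's one large round aperture (26 mm across with its rim), on the top face 33 mm from the axle; the seven others, every 45 degrees on the same circle, are 13 mm across
- jar: a closed white plastic jar, 76 mm across, 105 mm tall; origin under its centre
- tape_roll: a roll of masking tape lying flat, 90 mm across, 45 mm tall; origin under its centre
- cup: a clear plastic cup, 72 mm across, 95 mm tall; origin under its centre
- sponge_block: a yellow sponge, 90 x 60 x 30 mm; origin under its centre
- sanding_block: a small cork block, 50 x 35 x 28 mm; origin under its centre
- brush: a flat paint brush lying on the table
- spatula: a spatula lying on the table
There are look-alikes about, which are no part of the job. What is shaped like the lamp but blue or pink is not meant.

How it is judged:
By the outcome, as a careful person would: the job done as asked, in the order asked, and still so for the second after the job is handed in, with the robot touching nothing.
It also fails if it takes over 72 s, if anything falls off the work surface, if the arm or the gripper's body presses on something with over 40 N, if the wrist force passes 120 N, or if a joint passes its speed limit or range.

## Working session

There is one attempt and no reset: what is moved stays moved. The work goes in short steps, Python scripts to look and compute and a tool call to move; the robot and the scene stay as the last step left them, time stands still between calls to the robot, and variables do not carry over. Pictures are saved under pics/ and viewed, and the job is handed in when it is done.

Besides the shell and the picture viewer there is one more tool, called after "Call:" as a command line: name --argument value ..., lists and objects as JSON in quotes. servo_tool: Moves the arm, as the interface text tells. Its arguments: {"type":"object","properties":{"commands":{"type":"array"},"newtons":{"type":"number"}},"required":["commands"]}

```bash
ls; mkdir -p pics; python3 - <<'E'
from rig import telemetry, camera, order, ctrl
import cv2,numpy as np
s=telemetry.observe();print({k:np.round(v,3).tolist() for k,v in s.items()}, ctrl.tips_ahead)
for n in("top","side"):
    c=camera(n);cv2.imwrite(f"pics/{n}0.png",c["frame"]);print(n,c["vfov"],c["cx"],c["cy"],np.round(c["camera_from_world"],4).tolist())
E
```

```text
pics
{'clock': 0.0, 'joint_positions': [58.08, 10.403, 92.129, -0.001, 77.565, -11.821], 'joint_velocities': [0.127, 0.054, 0.094, 0.061, -0.022, -0.077], 'effort': [0.002, -43.385, -34.186, 0.071, 0.038, -0.0], 'eef_pos': [0.197, 0.54, 0.249], 'tcp_rot': [[0.344, 0.939, -0.001], [0.939, -0.344, -0.001], [-0.002, -0.0, -1.0]], 'ft_force': [1.584, -0.511, 0.696], 'moment': [-0.043, 0.025, 0.005], 'gripper_width': 0.088} 0.011
top 47.26749502824811 277.97538396346425 216.21724254858734 [[0.0558, -0.9984, 0.0017, -0.0489], [-0.9776, -0.0549, -0.2033, 0.521], [0.2031, 0.0097, -0.9791, 1.1306], [0.0, 0.0, 0.0, 1.0]]
side 48.526561980625715 278.51277644809755 218.52708836390983 [[0.8854, -0.4645, -0.0137, -0.4707], [-0.3317, -0.611, -0.7187, 0.1992], [0.3255, 0.641, -0.6952, 1.132], [0.0, 0.0, 0.0, 1.0]]
```

View pics/top0.png

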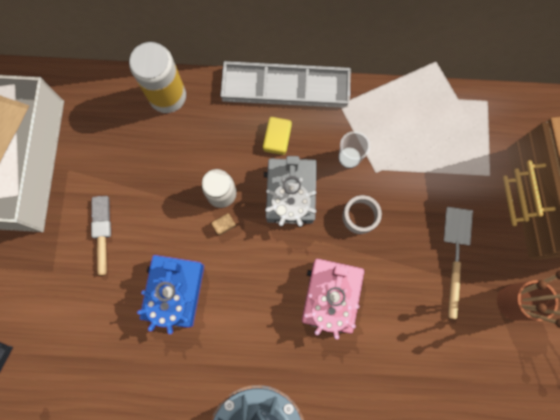

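View pics/side0.png

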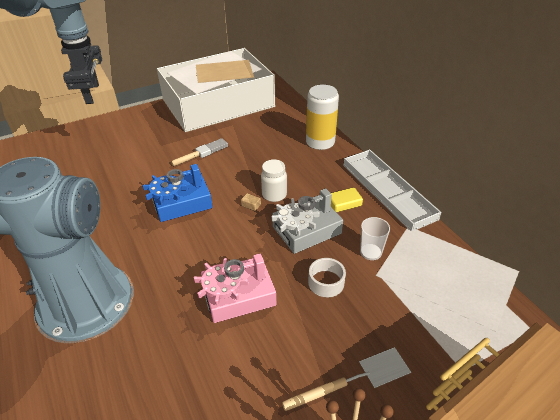

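Candidates: the grey lamp at top (291,190), the blue one at (172,293) and the pink one at (333,298). By the description I choose grey, and will check it in a close crop.

```bash
python3 - <<'E'
import cv2
a=cv2.imread("pics/top0.png")[145:235,230:350];cv2.imwrite("pics/topc.png",cv2.resize(a,None,fx=6.6,fy=6.6,interpolation=cv2.INTER_CUBIC))
a=cv2.imread("pics/side0.png")[175:265,255:365];cv2.imwrite("pics/sidec.png",cv2.resize(a,None,fx=6.6,fy=6.6,interpolation=cv2.INTER_CUBIC))
E
```

```text
(no output)
```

View pics/topc.png

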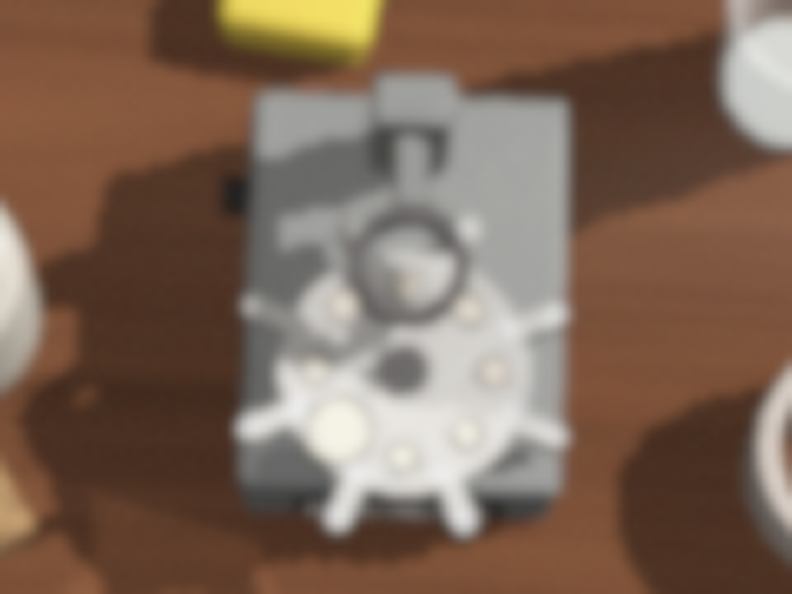

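View pics/sidec.png

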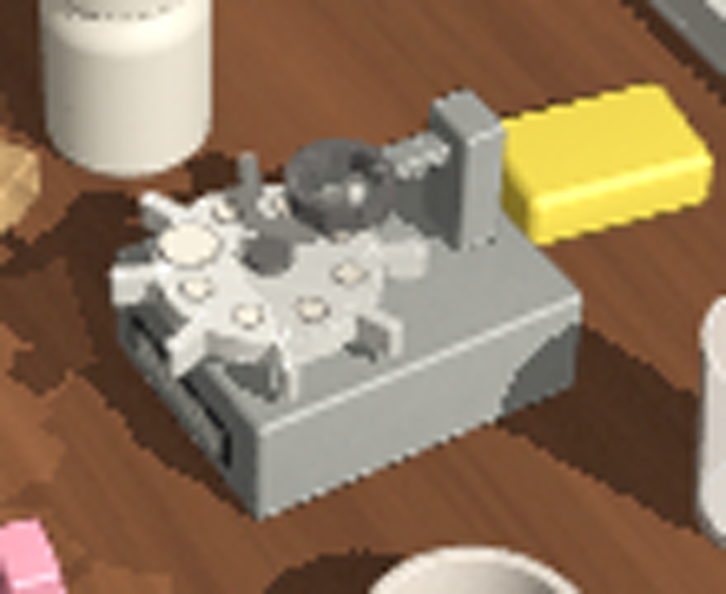

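```bash
cat > h.py <<'E'
import numpy as np,cv2
def proj(c,P):
    f=c["frame"].shape[0]/2/np.tan(np.radians(c["vfov"]/2))
    M=c["camera_from_world"];q=P@M[:3,:3].T+M[:3,3]
    return np.c_[c["cx"]+f*q[:,0]/q[:,2],c["cy"]+f*q[:,1]/q[:,2]]
def lamp2w(p,L):
    x,y,t=p;c,s=np.cos(t),np.sin(t);L=np.asarray(L,float)
    return np.c_[x+c*L[:,0]-s*L[:,1],y+s*L[:,0]+c*L[:,1],L[:,2]]
E
python3 - <<'E'
from h import *
from rig import camera,telemetry
from scipy.optimize import least_squares
ap=lambda ds:[(.033*np.cos(np.radians(d)),.033*np.sin(np.radians(d)),.079) for d in ds]
T=ap([-90,-135,180,135,90,45,-45])+[(0,0,.079)]
t=np.array([(493,372),(467,432),(401,457),(340,430),(313,370),(343,306),(470,310),(403,370)])/6.6+[230,145]
S=ap([135,180,-135,-90,-45,90,45])
s=np.array([(187,243),(195,290),(248,315),(312,310),(350,272),(225,210),(272,207)])/6.6+[255,175]
ct,cs=camera("top"),camera("side")
def r(p,w=(1,1)):
    return np.r_[w[0]*(proj(ct,lamp2w(p,T))-t).ravel(),w[1]*(proj(cs,lamp2w(p,S))-s).ravel()]
for w in((1,1),(1,0),(0,1)):
    o=least_squares(r,[.5,0,0],args=(w,));print(w,o.x,np.degrees(o.x[2]),np.sqrt(np.mean(o.fun**2)))
p=least_squares(r,[.5,0,0]).x;np.save("p.npy",p)
teeth=[(.064*np.cos(a),.064*np.sin(a),.079) for a in np.radians(np.arange(22.5,360,45))]
box=[(-.04,-.06,.055),(-.04,.06,.055),(.115,.06,.055),(.115,-.06,.055)]
for n,c in(("top",ct),("side",cs)):
    im=cv2.resize(c["frame"],None,fx=6,fy=6,interpolation=cv2.INTER_CUBIC)
    for q in proj(c,lamp2w(p,teeth+box)): cv2.circle(im,tuple(int(v) for v in q*6+2.5),4,(0,0,255),-1)
    cc=(proj(c,lamp2w(p,[(0.03,0,.05)]))[0]*6).astype(int)
    cv2.imwrite(f"pics/{n}fit.png",im[cc[1]-290:cc[1]+290,cc[0]-350:cc[0]+350])
print(telemetry.observe()["clock"])
E
```

```text
(1, 1) [ 0.55668641 -0.04995134  0.04852182] 2.780095431401592 0.4317493356249601
(1, 0) [ 0.55704842 -0.04990555  0.03176821] 1.8201842160627428 0.11699500766712712
(0, 1) [ 0.55601812 -0.05033063  0.074053  ] 4.242924123541768 0.35320119412892426
0.2
```

View pics/topfit.png

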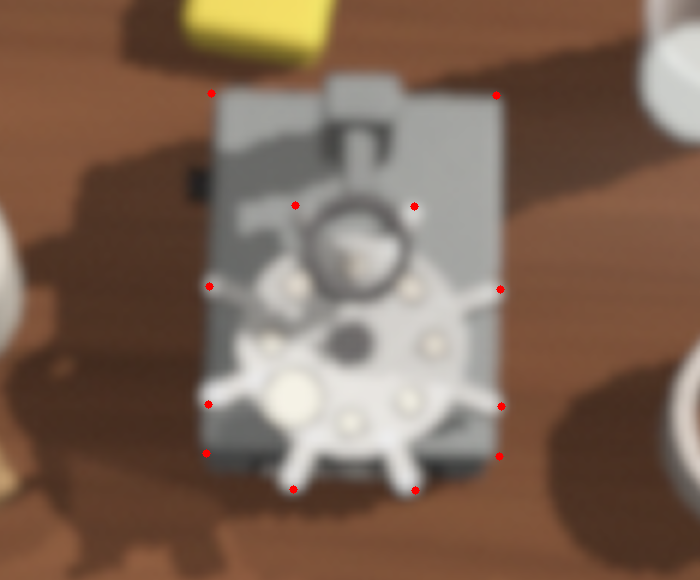

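View pics/sidefit.png

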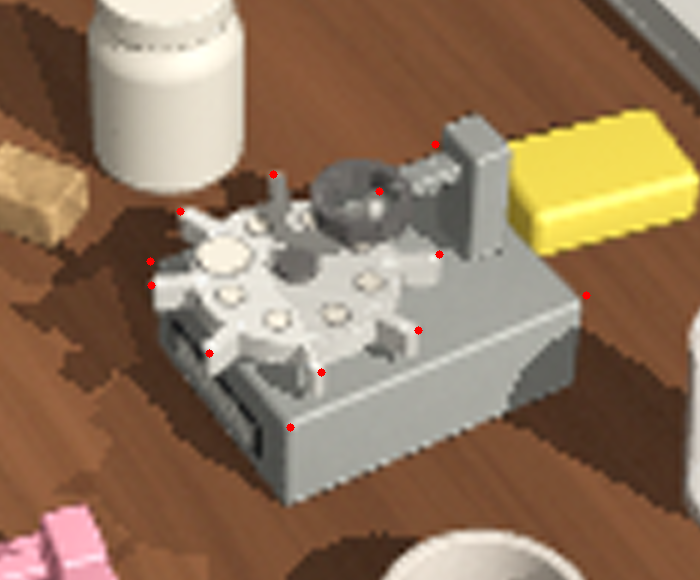

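Call:
servo_tool --commands '[0, 0, 0, -0.035, 0.033, 0, 0.04, 0, 0, 0, -0.035, 0.033, 0, 0.04, 0, 0, 0, -0.035, 0.033, 0, 0.04, 0, 0, 0, -0.035, 0.033, 0, 0.04, 0, 0, 0, -0.035, 0.033, 0, 0.04, 0, 0, 0, -0.035, 0.033, 0, 0.04, 0, 0, 0, -0.035, 0.033, 0, 0.04, 0, 0, 0, -0.035, 0.033, 0, 0.04, 0, 0, 0, -0.035, 0.033, 0, 0.04, 0, 0, 0, -0.035, 0.033, 0, 0.04, 0, 0, 0, -0.035, 0.033, 0, 0.04, 0, 0, 0, -0.035, 0.033, 0, 0.04]'

```text
clock: 1.4
eef_pos: [0.4306, -0.005, 0.2487]
tcp_rot: [[0.332, 0.943, 0.004], [0.943, -0.332, -0.001], [0.001, 0.004, -1.0]]
ft_force: [1.2, -0.2, 0.1]
gripper_width: 0.0402
```

```bash
cat >> h.py <<'E'
A=np.array([.557,-.050]);YAW=1.8
def polar(s):
    e=np.array(s["eef_pos"]);R=np.array(s["tcp_rot"]);d=e[:2]-A
    return np.degrees(np.arctan2(d[1],d[0]))%360-YAW, np.hypot(*d), e[2], np.degrees(np.arctan2(R[1,0],R[0,0]))-YAW
def plan(s,phi,r,z,yaw=None):
    "shift in tool frame & rotvec to lamp-polar target"
    from scipy.spatial.transform import Rotation as Ro
    a=np.radians(phi+YAW);t=np.r_[A+r*np.array([np.cos(a),np.sin(a)]),z]
    R=np.array(s["tcp_rot"]);y=np.radians((phi-180 if yaw is None else yaw)+YAW)
    T=np.array([[np.cos(y),np.sin(y),0],[np.sin(y),-np.cos(y),0],[0,0,-1]])
    print("now phi,R,z,yaw",np.round(polar(s),4),"F",np.round(s["ft_force"],1),"w",round(s["gripper_width"],4),"t",s["clock"])
    print("shift",np.round(R.T@(t-s["eef_pos"]),4),"rot",np.round(Ro.from_matrix(R.T@T).as_rotvec(degrees=True),2))
E
python3 - <<'E'
from h import *
from rig import telemetry
plan(telemetry.observe(),225,.112,.25)
E
```

```text
now phi,R,z,yaw [1.586086e+02 1.342000e-01 2.487000e-01 6.878130e+01] F [ 1.2 -0.2  0.1] w 0.0402 t 1.4
shift [-0.1029  0.089  -0.001 ] rot [ 0.24 -0.1  23.78]
```

Call:
servo_tool --commands '[0, 0, 0, -0.026, 0.022, 0, 0.04, 0, 0, 0, -0.026, 0.022, 0, 0.04, 0, 0, 0, -0.026, 0.022, 0, 0.04, 0, 0, 0, -0.026, 0.022, 0, 0.04, 0, 0, 6, 0, 0, 0, 0.04, 0, 0, 6, 0, 0, 0, 0.04, 0, 0, 6, 0, 0, 0, 0.04, 0, 0, 6, 0, 0, 0, 0.04, 0, 0, 0, 0, 0, 0, 0.04]'

```text
clock: 2.3
eef_pos: [0.4805, -0.1465, 0.2476]
tcp_rot: [[0.707, 0.707, 0.003], [0.707, -0.707, -0.001], [0.002, 0.003, -1.0]]
ft_force: [-1.1, -0.6, 0.3]
gripper_width: 0.0399
```

```bash
python3 - <<'E'
from h import *
from rig import telemetry,camera
s=telemetry.observe()
plan(s,225,.112,.25)
c=camera("wrist");cv2.imwrite("pics/w1.png",c["frame"]);print(c["vfov"],c["cx"],c["cy"],np.round(c["mount"],4).tolist())
# project lamp points
R=np.array(s["tcp_rot"]);W=np.eye(4);W[:3,:3]=R;W[:3,3]=s["eef_pos"]
c["camera_from_world"]=np.linalg.inv(W@c["mount"])
pts=[(.064*np.cos(a),.064*np.sin(a),.079) for a in np.radians(np.arange(22.5,360,45))]+[(0,0,.079)]
pts+=[(.033*np.cos(a),.033*np.sin(a),.079) for a in np.radians(np.arange(45,360,45))]
im=c["frame"].copy()
for q in proj(c,lamp2w((*A,np.radians(YAW)),pts)): cv2.circle(im,(int(q[0]),int(q[1])),2,(0,0,255),-1)
cv2.imwrite("pics/w1.png",im)
E
```

```text
now phi,R,z,yaw [2.297913e+02 1.232000e-01 2.476000e-01 4.321450e+01] F [-1.1 -0.6  0.3] w 0.0399 t 2.3
shift [ 0.0104 -0.0106 -0.0024] rot [ 0.17 -0.1  -1.79]
58.73880747478632 278.85275016377994 212.600053636705 [[1.0, 0.0008, -0.0, -0.0003], [-0.0007, 0.96, 0.2801, -0.0725], [0.0002, -0.2801, 0.96, -0.1351], [0.0, 0.0, 0.0, 1.0]]
```

View pics/w1.png

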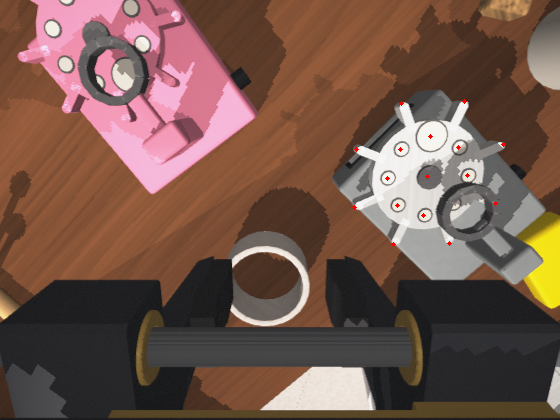

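The wrist image shows the grey wheel with axle at (428,176) and large aperture at (431,136). The model overlays it to about 1 to 2 px. The aperture is at 135°, so the wheel needs 3 clicks. The tape roll lies under the outer finger, but it is lower than my working height.

Call:
servo_tool --commands '[0, 0, -1.8, 0.01, -0.011, 0, 0.04, 0, 0, 0, 0, 0, 0.035, 0.04, 0, 0, 0, 0, 0, 0.035, 0.04, 0, 0, 0, 0, 0, 0.035, 0.04, 0, 0, 0, 0, 0, 0.035, 0.04, 0, 0, 0, 0, 0, 0, 0.04]'

```text
clock: 2.95
eef_pos: [0.4817, -0.1266, 0.106]
tcp_rot: [[0.664, 0.748, 0.009], [0.748, -0.664, -0.002], [0.004, 0.008, -1.0]]
ft_force: [0.1, 0.1, -0.4]
gripper_width: 0.0399
```

```bash
python3 - <<'E'
from h import *
from rig import telemetry
plan(telemetry.observe(),225,.112,.0745)
E
```

```text
now phi,R,z,yaw [2.236904e+02 1.074000e-01 1.060000e-01 4.659690e+01] F [ 0.1  0.1 -0.4] w 0.0399 t 2.95
shift [-0.0048  0.0021  0.0315] rot [ 0.46 -0.25  1.6 ]
```

Call:
servo_tool --commands '[0.4, -0.2, 1.6, -0.005, 0.002, 0.015, 0.04, 0, 0, 0, 0, 0, 0.016, 0.04, 0, 0, 0, 0, 0, 0, 0.04]'

```text
clock: 3.25
eef_pos: [0.4816, -0.1302, 0.0779]
tcp_rot: [[0.679, 0.734, 0.003], [0.734, -0.679, -0.001], [0.002, 0.003, -1.0]]
ft_force: [-0.2, 0.7, 0.7]
gripper_width: 0.04
```

```bash
python3 - <<'E'
from h import *
from rig import telemetry,camera
plan(telemetry.observe(),225,.0875,.0745)
c=camera("side");cv2.imwrite("pics/s1.png",cv2.resize(c["frame"][150:290,230:400],None,fx=4,fy=4,interpolation=cv2.INTER_CUBIC))
E
```

```text
now phi,R,z,yaw [2.249909e+02 1.101000e-01 7.790000e-02 4.543460e+01] F [-0.2  0.7  0.7] w 0.04 t 3.25
shift [0.0226 0.0002 0.0035] rot [ 0.16 -0.1   0.43]
```

View pics/s1.png

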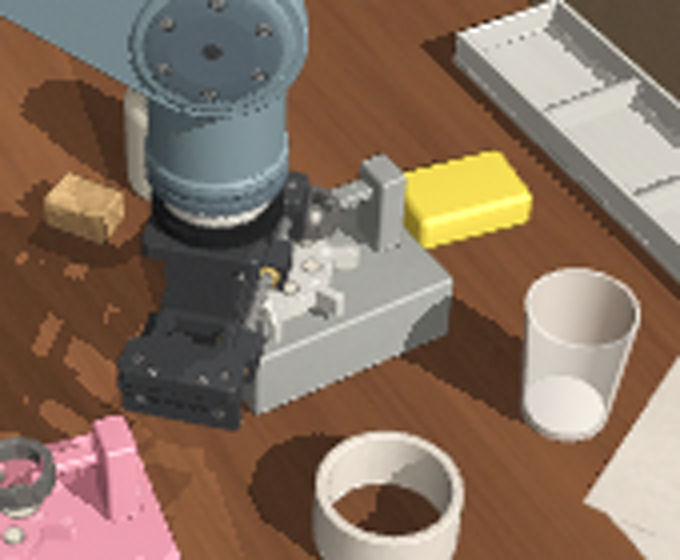

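Call:
servo_tool --commands '[0, 0, 0, 0.008, 0, 0.003, 0.04, 0, 0, 0, 0.008, 0, 0, 0.04, 0, 0, 0, 0.007, 0, 0, 0.04, 0, 0, 0, 0, 0, 0, 0.04]'

```text
clock: 3.7
eef_pos: [0.5028, -0.1128, 0.0813]
tcp_rot: [[0.677, 0.736, 0.012], [0.736, -0.677, -0.005], [0.005, 0.012, -1.0]]
ft_force: [0.3, -0.7, 0.9]
gripper_width: 0.0403
```

```bash
python3 - <<'E'
from h import *
from rig import telemetry,camera
s=telemetry.observe();plan(s,225,.0875,.0745)
c=camera("wrist");cv2.imwrite("pics/w2.png",c["frame"])
E
```

```text
now phi,R,z,yaw [2.273715e+02 8.300000e-02 8.130000e-02 4.558680e+01] F [ 0.3 -0.7  0.9] w 0.0403 t 3.7
shift [-0.0046 -0.0036  0.0068] rot [ 0.7  -0.27  0.59]
```

View pics/w2.png

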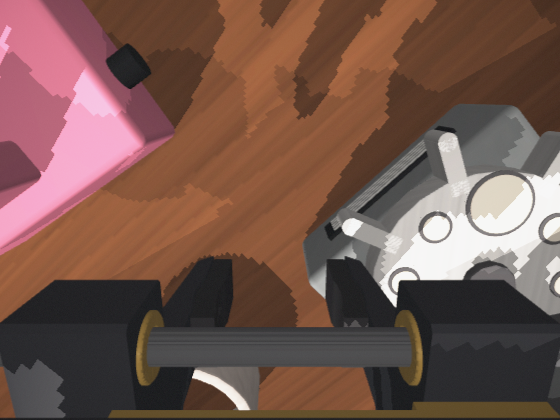

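Call:
servo_tool --commands '[0.7, -0.3, 0.6, -0.005, -0.003, 0.007, 0.04, 0, 0, 0, 0, 0, 0, 0.04]'

```text
clock: 3.95
eef_pos: [0.4967, -0.1146, 0.0739]
tcp_rot: [[0.685, 0.729, -0.001], [0.729, -0.685, -0.0], [-0.001, -0.001, -1.0]]
ft_force: [-0.2, 0.4, -0.0]
gripper_width: 0.0399
```

```bash
python3 - <<'E'
from h import *
from rig import telemetry,camera
for i in range(3): s=telemetry.observe();plan(s,225,.0875,.0745)
E
```

```text
now phi,R,z,yaw [2.251694e+02 8.840000e-02 7.390000e-02 4.498680e+01] F [-0.2  0.4 -0. ] w 0.0399 t 3.95
shift [ 0.0009 -0.0003 -0.0006] rot [-0.04  0.07 -0.01]
now phi,R,z,yaw [2.251694e+02 8.840000e-02 7.390000e-02 4.498680e+01] F [-0.2  0.4 -0. ] w 0.0399 t 3.95
shift [ 0.0009 -0.0003 -0.0006] rot [-0.04  0.07 -0.01]
now phi,R,z,yaw [2.251694e+02 8.840000e-02 7.390000e-02 4.498680e+01] F [-0.2  0.4 -0. ] w 0.0399 t 3.95
shift [ 0.0009 -0.0003 -0.0006] rot [-0.04  0.07 -0.01]
```

Call:
servo_tool --commands '[0, 0, 4, 0, -0.006, 0, 0.04, 0, 0, 4, 0, -0.006, 0, 0.04, 0, 0, 4, 0, -0.006, 0, 0.04, 0, 0, 4, 0, -0.006, 0, 0.04, 0, 0, 0, 0, 0, 0, 0.04]'

```text
clock: 4.45
eef_pos: [0.4815, -0.1001, 0.0734]
tcp_rot: [[0.867, 0.498, 0.002], [0.498, -0.867, -0.005], [-0.001, 0.005, -1.0]]
ft_force: [1.9, -1.4, -0.9]
gripper_width: 0.04
```

```bash
python3 - <<'E'
from h import *
from rig import telemetry,camera
s=telemetry.observe();plan(s,190,.0875,.0745)
E
```

```text
now phi,R,z,yaw [2.11782e+02 9.06000e-02 7.34000e-02 2.80804e+01] F [ 1.9 -1.4 -0.9] w 0.04 t 4.45
shift [ 0.0072 -0.033  -0.0013] rot [ 3.100e-01 -1.000e-02  1.808e+01]
```

Call:
servo_tool --commands '[0.2, 0, 3.6, 0.001, -0.0065, 0, 0.04, 0, 0, 3.6, 0.001, -0.0065, 0, 0.04, 0, 0, 3.6, 0.001, -0.0065, 0, 0.04, 0, 0, 3.6, 0.001, -0.0065, 0, 0.04, 0, 0, 3.6, 0.001, -0.0065, 0, 0.04, 0, 0, 0, 0, 0, 0, 0.04]'

```text
clock: 5.05
eef_pos: [0.4711, -0.08, 0.0737]
tcp_rot: [[0.981, 0.194, -0.005], [0.194, -0.981, -0.019], [-0.009, 0.018, -1.0]]
ft_force: [1.7, -0.9, -1.0]
gripper_width: 0.0398
```

```bash
python3 - <<'E'
from h import *
from rig import telemetry,camera
s=telemetry.observe();plan(s,172,.0875,.0745)
c=camera("wrist");cv2.imwrite("pics/w3.png",c["frame"])
E
```

```text
now phi,R,z,yaw [1.974795e+02 9.100000e-02 7.370000e-02 9.394500e+00] F [ 1.7 -0.9 -1. ] w 0.0398 t 5.05
shift [ 0.0066 -0.0389 -0.0015] rot [ 1.09  0.36 17.4 ]
```

View pics/w3.png

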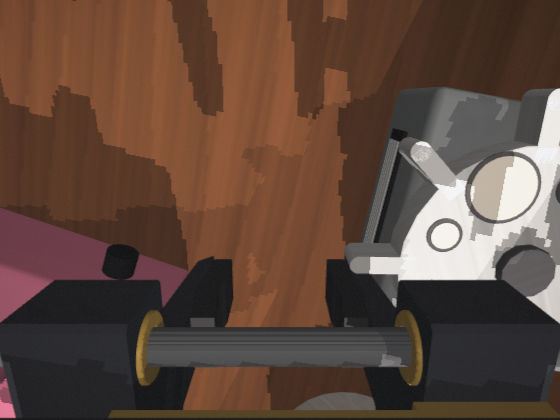

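Call:
servo_tool --commands '[0.5, 0.2, 2.5, 0.001, -0.006, 0, 0.04, 0.3, 0, 2.5, 0.001, -0.006, 0, 0.04, 0, 0, 2.5, 0.001, -0.006, 0, 0.04, 0, 0, 2.5, 0.001, -0.006, 0, 0.04, 0, 0, 2.5, 0.001, -0.006, 0, 0.04, 0, 0, 0, 0, 0, 0, 0.04]'

```text
clock: 5.7
eef_pos: [0.4683, -0.0573, 0.0729]
tcp_rot: [[1.0, -0.024, -0.016], [-0.025, -1.0, -0.014], [-0.016, 0.014, -1.0]]
ft_force: [0.3, -0.0, 0.6]
gripper_width: 0.0401
```

```bash
cat >> h.py <<'E'
def fing(s):
    e=np.array(s["eef_pos"]);R=np.array(s["tcp_rot"]);f=e+R@[.02875,0,0];d=f[:2]-A
    print("finger phi %.1f r %.4f"%(np.degrees(np.arctan2(d[1],d[0]))%360-YAW,np.hypot(*d)))
E
python3 - <<'E'
from h import *
from rig import telemetry,camera
s=telemetry.observe();plan(s,172,.0875,.0745);fing(s)
E
```

```text
now phi,R,z,yaw [ 1.829095e+02  8.900000e-02  7.290000e-02 -3.208600e+00] F [ 0.3 -0.   0.6] w 0.0401 t 5.7
shift [ 0.0013 -0.0168 -0.0019] rot [0.86 0.87 4.8 ]
finger phi 185.8 r 0.0605
```

```bash
python3 - <<'E'
from h import *
from rig import telemetry,camera
s=telemetry.observe()
c=camera("wrist");cv2.imwrite("pics/w4.png",c["frame"])
E
```

```text
(no output)
```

View pics/w4.png

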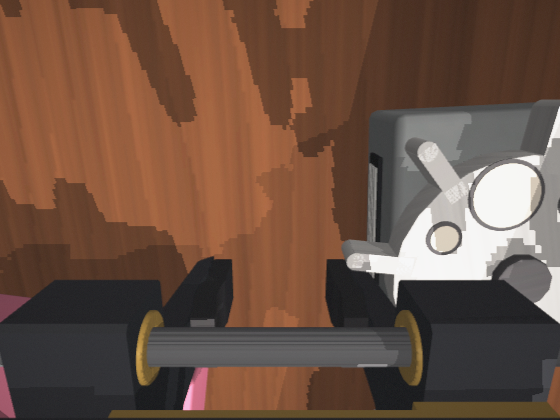

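```bash
cat >> h.py <<'E'
def wcam(s,c):
    W=np.eye(4);W[:3,:3]=np.array(s["tcp_rot"]);W[:3,3]=s["eef_pos"]
    c["camera_from_world"]=np.linalg.inv(W@c["mount"]);return c
def back(c,uv,z=.079):
    f=c["frame"].shape[0]/2/np.tan(np.radians(c["vfov"]/2));M=np.linalg.inv(c["camera_from_world"])
    d=M[:3,:3]@[(uv[0]-c["cx"])/f,(uv[1]-c["cy"])/f,1];o=M[:3,3];w=o+d*(z-o[2])/d[2];q=w[:2]-A
    print(uv,"lamp angle %.1f r %.4f"%(np.degrees(np.arctan2(q[1],q[0]))-YAW,np.hypot(*q)))
E
python3 - <<'E'
from h import *
from rig import telemetry,camera
s=telemetry.observe();c=wcam(s,camera("wrist"))
for p in((507,196),(444,238),(430,152),(356,262),(521,280)):back(c,p)
E
```

```text
(507, 196) lamp angle 102.6 r 0.0331
(444, 238) lamp angle 147.9 r 0.0330
(430, 152) lamp angle 125.5 r 0.0603
(356, 262) lamp angle 170.9 r 0.0605
(521, 280) lamp angle -21.0 r 0.0021
```

Call:
servo_tool --commands '[0.5, 0.5, 1.5, 0.0005, -0.005, -0.001, 0.04, 0.3, 0.3, 1.5, 0.0005, -0.005, 0, 0.04, 0, 0, 1.5, 0.0005, -0.004, 0, 0.04, 0, 0, 0, 0, 0, 0, 0.04]'

```text
clock: 6.2
eef_pos: [0.4699, -0.0427, 0.073]
tcp_rot: [[0.994, -0.107, -0.002], [-0.107, -0.994, 0.001], [-0.002, -0.001, -1.0]]
ft_force: [0.5, 1.0, -0.7]
gripper_width: 0.0401
```

```bash
python3 - <<'E'
from h import *
from rig import telemetry,camera
s=telemetry.observe();plan(s,172,.0875,.0745);fing(s)
c=camera("wrist");cv2.imwrite("pics/w5.png",c["frame"])
E
```

```text
now phi,R,z,yaw [ 1.734193e+02  8.740000e-02  7.300000e-02 -7.934400e+00] F [ 0.5  1.  -0.7] w 0.0401 t 6.2
shift [-0.0001 -0.0022 -0.0015] rot [-0.07  0.1   0.07]
finger phi 174.1 r 0.0587
```

View pics/w5.png

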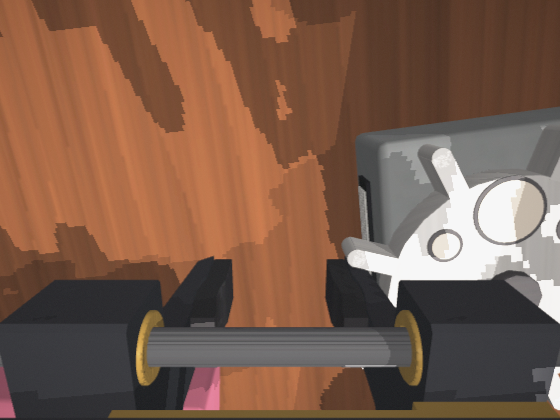

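```bash
python3 - <<'E'
from h import *
from rig import telemetry,camera
s=telemetry.observe();c=wcam(s,camera("wrist"))
for p in((509,210),(444,245),(442,160),(355,258)):back(c,p)
E
```

```text
(509, 210) lamp angle 91.0 r 0.0338
(444, 245) lamp angle 135.6 r 0.0334
(442, 160) lamp angle 113.6 r 0.0602
(355, 258) lamp angle 158.3 r 0.0612
```

Call:
servo_tool --commands '[0, 0, 0, -0.004, 0.003, 0, 0.04, 0, 0, 0, -0.012, 0.002, 0, 0.04, 0, 0, 0, -0.012, 0, 0, 0.04, 0, 0, 0, 0, 0, 0, 0.04]'

```text
clock: 6.7
eef_pos: [0.4388, -0.0447, 0.0728]
tcp_rot: [[0.995, -0.104, -0.002], [-0.104, -0.995, 0.002], [-0.002, -0.002, -1.0]]
ft_force: [-1.5, -0.3, -0.6]
gripper_width: 0.0399
```

```bash
python3 - <<'E'
from h import *
from rig import telemetry,camera
s=telemetry.observe();plan(s,225,.113,.0745);fing(s)
E
```

```text
now phi,R,z,yaw [ 1.756157e+02  1.184000e-01  7.280000e-02 -7.789900e+00] F [-1.5 -0.3 -0.6] w 0.0399 t 6.7
shift [ 0.0498  0.083  -0.002 ] rot [ -0.16   0.08 -52.79]
finger phi 176.7 r 0.0897
```

Call:
servo_tool --commands '[0, 0, -7.5, 0, 0.014, -0.001, 0.04, 0, 0, -7.5, 0, 0.014, 0, 0.04, 0, 0, -7.5, 0, 0.014, 0, 0.04, 0, 0, -7.5, 0, 0.014, 0, 0.04, 0, 0, 0, 0, 0, 0, 0.04]'

```text
clock: 7.2
eef_pos: [0.4427, -0.1012, 0.0743]
tcp_rot: [[0.906, 0.424, -0.0], [0.424, -0.906, 0.002], [0.0, -0.002, -1.0]]
ft_force: [-0.1, 0.1, 0.2]
gripper_width: 0.0398
```

```bash
python3 - <<'E'
from h import *
from rig import telemetry,camera
s=telemetry.observe();plan(s,225,.113,.0745);fing(s)
E
```

```text
now phi,R,z,yaw [2.023162e+02 1.252000e-01 7.430000e-02 2.330350e+01] F [-0.1  0.1  0.2] w 0.0398 t 7.2
shift [ 0.0202  0.0439 -0.0002] rot [ -0.1   -0.04 -21.7 ]
finger phi 202.0 r 0.0965
```

Call:
servo_tool --commands '[0, 0, -7, 0.003, 0.015, 0, 0.04, 0, 0, -7, 0.003, 0.015, 0, 0.04, 0, 0, -7, 0.003, 0.014, 0, 0.04, 0, 0, 0, 0, 0, 0, 0.04]'

```text
clock: 7.6
eef_pos: [0.4727, -0.1325, 0.074]
tcp_rot: [[0.696, 0.718, -0.001], [0.718, -0.696, 0.003], [0.002, -0.003, -1.0]]
ft_force: [-0.3, -0.4, -0.2]
gripper_width: 0.0398
```

```bash
python3 - <<'E'
from h import *
from rig import telemetry,camera
s=telemetry.observe();plan(s,225,.0885,.0745);fing(s)
c=wcam(s,camera("wrist"));im=c["frame"].copy()
pts=[(.064*np.cos(a),.064*np.sin(a),.079) for a in np.radians(np.arange(22.5,360,45))]+[(0,.033,.079)]
for q in proj(c,lamp2w((*A,np.radians(YAW)),pts)): cv2.circle(im,(int(q[0]),int(q[1])),2,(0,0,255),-1)
cv2.imwrite("pics/w6.png",im)
E
```

```text
now phi,R,z,yaw [2.225793e+02 1.179000e-01 7.400000e-02 4.408650e+01] F [-0.3 -0.4 -0.2] w 0.0398 t 7.6
shift [ 0.0294  0.0045 -0.0004] rot [-0.19 -0.09 -0.91]
finger phi 222.1 r 0.0892
```

View pics/w6.png

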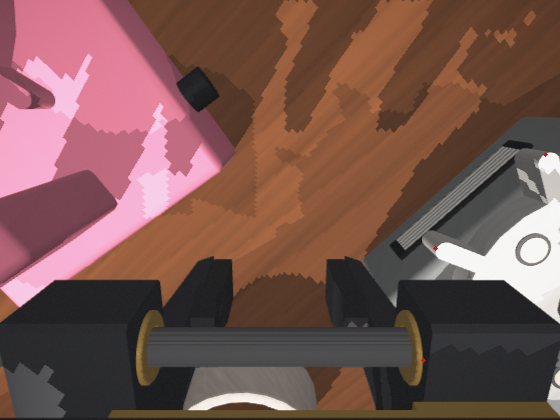

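Teeth tips overlay at (436,248) and (545,155), so the wheel is sitting on a stop. Going back in for click 2.

Call:
servo_tool --commands '[0, 0, -0.9, 0, 0.004, 0, 0.04, 0, 0, 0, 0.01, 0, 0, 0.04, 0, 0, 0, 0.01, 0, 0, 0.04, 0, 0, 0, 0.006, 0, 0, 0.04, 0, 0, 0, 0, 0, 0, 0.04]'

```text
clock: 8.15
eef_pos: [0.4922, -0.1111, 0.0732]
tcp_rot: [[0.693, 0.721, -0.005], [0.721, -0.693, 0.006], [0.001, -0.008, -1.0]]
ft_force: [-0.1, 0.3, -0.3]
gripper_width: 0.0398
```

```bash
python3 - <<'E'
from h import *
from rig import telemetry,camera
s=telemetry.observe();plan(s,225,.0885,.0745);fing(s)
E
```

```text
now phi,R,z,yaw [2.215013e+02 8.910000e-02 7.320000e-02 4.431800e+01] F [-0.1  0.3 -0.3] w 0.0398 t 8.15
shift [ 0.0005  0.0054 -0.0013] rot [-0.44 -0.07 -0.68]
finger phi 220.2 r 0.0604
```

Call:
servo_tool --commands '[-0.4, 0, 4, 0.0005, -0.006, -0.001, 0.04, 0, 0, 4, 0.0005, -0.006, 0, 0.04, 0, 0, 4, 0.001, -0.006, 0, 0.04, 0, 0, 4, 0.001, -0.006, 0, 0.04, 0, 0, 3.5, 0.001, -0.006, 0, 0.04, 0, 0, 3.5, 0.001, -0.006, 0, 0.04, 0, 0, 3.5, 0.001, -0.006, 0, 0.04, 0, 0, 0, 0, 0, 0, 0.04]'

```text
clock: 8.95
eef_pos: [0.473, -0.0829, 0.0747]
tcp_rot: [[0.948, 0.318, -0.001], [0.318, -0.948, -0.022], [-0.008, 0.02, -1.0]]
ft_force: [0.2, -2.3, -0.7]
gripper_width: 0.04
```

```bash
python3 - <<'E'
from h import *
from rig import telemetry,camera
s=telemetry.observe();plan(s,172,.0875,.0745);fing(s)
E
```

```text
now phi,R,z,yaw [1.996026e+02 9.020000e-02 7.470000e-02 1.672300e+01] F [ 0.2 -2.3 -0.7] w 0.04 t 8.95
shift [ 0.0106 -0.0411 -0.0007] rot [ 1.23  0.2  24.73]
finger phi 200.9 r 0.0615
```

Call:
servo_tool --commands '[0.6, 0.1, 3, 0.001, -0.006, 0, 0.04, 0.5, 0.1, 3, 0.001, -0.006, 0, 0.04, 0, 0, 3, 0.001, -0.006, 0, 0.04, 0, 0, 3, 0.001, -0.006, 0, 0.04, 0, 0, 3, 0.001, -0.006, 0, 0.04, 0, 0, 0, 0, 0, 0, 0.04]'

```text
clock: 9.55
eef_pos: [0.4674, -0.059, 0.0745]
tcp_rot: [[0.999, 0.052, -0.013], [0.052, -0.999, -0.015], [-0.014, 0.014, -1.0]]
ft_force: [0.2, -0.2, -0.3]
gripper_width: 0.0398
```

```bash
python3 - <<'E'
from h import *
from rig import telemetry,camera
s=telemetry.observe();plan(s,172,.0875,.0745);fing(s)
E
```

```text
now phi,R,z,yaw [1.839384e+02 9.000000e-02 7.450000e-02 1.179900e+00] F [ 0.2 -0.2 -0.3] w 0.0398 t 9.55
shift [ 0.0036 -0.0183 -0.0003] rot [0.86 0.72 9.19]
finger phi 185.2 r 0.0613
```

Call:
servo_tool --commands '[0.5, 0.4, 2.3, 0.001, -0.005, 0, 0.04, 0.3, 0.3, 2.3, 0.001, -0.005, 0, 0.04, 0, 0, 2.3, 0.0005, -0.004, 0, 0.04, 0, 0, 0, 0, 0, 0, 0.04]'

```text
clock: 9.95
eef_pos: [0.4682, -0.0453, 0.0739]
tcp_rot: [[0.998, -0.068, -0.004], [-0.068, -0.998, -0.001], [-0.004, 0.002, -1.0]]
ft_force: [0.7, -0.7, 0.5]
gripper_width: 0.0404
```

```bash
python3 - <<'E'
from h import *
from rig import telemetry,camera
s=telemetry.observe();plan(s,172,.0875,.0745);fing(s)
c=camera("wrist");cv2.imwrite("pics/w7.png",c["frame"])
E
```

```text
now phi,R,z,yaw [ 1.751963e+02  8.890000e-02  7.390000e-02 -5.724600e+00] F [ 0.7 -0.7  0.5] w 0.0404 t 9.95
shift [ 0.0015 -0.0049 -0.0006] rot [0.11 0.24 2.28]
finger phi 175.6 r 0.0602
```

View pics/w7.png

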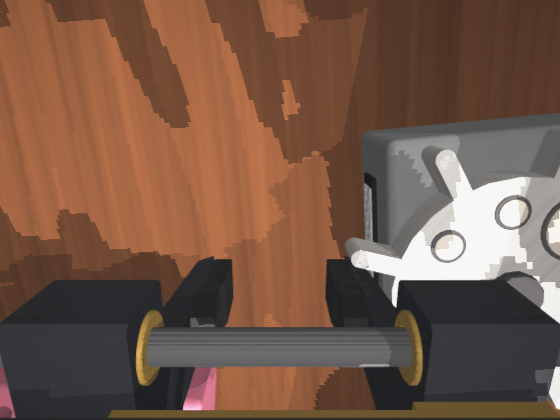

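```bash
python3 - <<'E'
from h import *
from rig import telemetry,camera
s=telemetry.observe();c=wcam(s,camera("wrist"))
for p in((515,212),(449,246),(447,161),(358,258)):back(c,p)
E
```

```text
(515, 212) lamp angle 91.2 r 0.0334
(449, 246) lamp angle 137.0 r 0.0329
(447, 161) lamp angle 115.3 r 0.0601
(358, 258) lamp angle 160.2 r 0.0615
```

Call:
servo_tool --commands '[0, 0, 0, 0, -0.002, 0, 0.04, 0, 0, 0, -0.004, 0.003, 0, 0.04, 0, 0, 0, -0.012, 0.002, 0, 0.04, 0, 0, 0, -0.01, 0, 0, 0.04, 0, 0, 0, 0, 0, 0, 0.04]'

```text
clock: 10.55
eef_pos: [0.4396, -0.0467, 0.0737]
tcp_rot: [[0.998, -0.064, -0.005], [-0.064, -0.998, -0.001], [-0.005, 0.001, -1.0]]
ft_force: [0.1, -0.3, -0.2]
gripper_width: 0.04
```

```bash
python3 - <<'E'
from h import *
from rig import telemetry,camera
s=telemetry.observe();plan(s,225,.113,.0745);fing(s)
c=wcam(s,camera("wrist"));im=c["frame"].copy()
pts=[(.064*np.cos(a),.064*np.sin(a),.079) for a in np.radians(np.arange(22.5,360,45))]+[(0,.033,.079)]
for q in proj(c,lamp2w((*A,np.radians(YAW)),pts)): cv2.circle(im,(int(q[0]),int(q[1])),2,(0,0,255),-1)
cv2.imwrite("pics/w8.png",im)
E
```

```text
now phi,R,z,yaw [ 1.766002e+02  1.174000e-01  7.370000e-02 -5.486000e+00] F [ 0.1 -0.3 -0.2] w 0.04 t 10.55
shift [ 0.0454  0.0829 -0.0009] rot [-5.000e-02  2.700e-01 -5.049e+01]
finger phi 177.3 r 0.0887
```

View pics/w8.png

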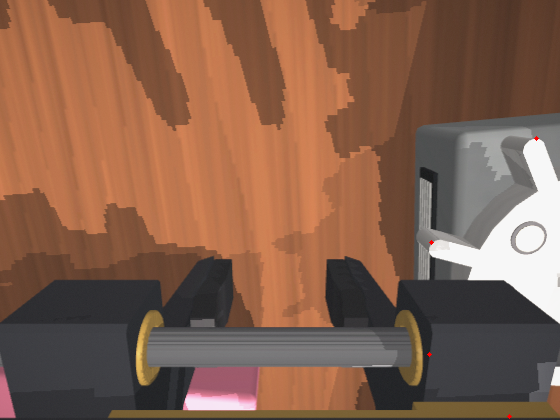

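Click 2 is seated: the tooth tips sit at their stop positions. Next is the third and last click.

Call:
servo_tool --commands '[0, 0, -7.5, 0.001, 0.015, 0, 0.04, 0, 0, -7.5, 0.001, 0.015, 0, 0.04, 0, 0, -7.5, 0.001, 0.015, 0, 0.04, 0, 0, -7.5, 0.001, 0.015, 0, 0.04, 0, 0, -7, 0.001, 0.015, 0, 0.04, 0, 0, -7, 0.001, 0.015, 0, 0.04, 0, 0, -7, 0.001, 0.015, 0, 0.04, 0, 0, 0, 0, 0, 0, 0.04]'

```text
clock: 11.4
eef_pos: [0.4825, -0.1446, 0.0753]
tcp_rot: [[0.652, 0.758, 0.0], [0.758, -0.652, -0.003], [-0.002, 0.002, -1.0]]
ft_force: [-0.8, 0.0, -0.7]
gripper_width: 0.0401
```

```bash
python3 - <<'E'
from h import *
from rig import telemetry,camera
s=telemetry.observe();plan(s,225,.0885,.0745);fing(s)
E
```

```text
now phi,R,z,yaw [2.299704e+02 1.204000e-01 7.530000e-02 4.750360e+01] F [-0.8  0.  -0.7] w 0.0401 t 11.4
shift [ 0.0319 -0.009   0.0007] rot [0.13 0.1  2.5 ]
finger phi 230.7 r 0.0917
```

Call:
servo_tool --commands '[0, 0, 2.5, 0, -0.008, 0, 0.04, 0, 0, 0, 0, 0, 0, 0.04, 0, 0, 0, 0.01, 0, 0, 0.04]'

```text
clock: 11.7
eef_pos: [0.4823, -0.1316, 0.0749]
tcp_rot: [[0.692, 0.722, -0.0], [0.722, -0.692, -0.002], [-0.002, 0.001, -1.0]]
ft_force: [0.1, 0.1, 0.5]
gripper_width: 0.0398
```

```bash
python3 - <<'E'
from h import *
from rig import telemetry,camera
s=telemetry.observe();plan(s,225,.0885,.0745);fing(s)
E
```

```text
now phi,R,z,yaw [2.257053e+02 1.106000e-01 7.490000e-02 4.442210e+01] F [0.1 0.1 0.5] w 0.0398 t 11.7
shift [ 0.0221 -0.0016  0.0004] rot [ 0.07  0.11 -0.58]
finger phi 226.2 r 0.0819
```

Call:
servo_tool --commands '[0, 0, 0, 0.01, -0.002, 0, 0.04, 0, 0, 0, 0.009, 0, 0, 0.04, 0, 0, 0, 0, 0, 0, 0.04]'

```text
clock: 12.0
eef_pos: [0.4959, -0.1136, 0.0752]
tcp_rot: [[0.692, 0.722, 0.001], [0.722, -0.692, -0.002], [-0.001, 0.002, -1.0]]
ft_force: [-0.0, 0.0, 0.6]
gripper_width: 0.0399
```

```bash
python3 - <<'E'
from h import *
from rig import telemetry,camera
s=telemetry.observe();plan(s,225,.0885,.0745);fing(s)
E
```

```text
now phi,R,z,yaw [2.243623e+02 8.820000e-02 7.520000e-02 4.444660e+01] F [-0.   0.   0.6] w 0.0399 t 12.0
shift [-0.0003  0.001   0.0007] rot [ 0.1   0.06 -0.55]
finger phi 224.3 r 0.0595
```

Now the same sweep again, in pieces.

Call:
servo_tool --commands '[0, 0, 4, 0.0005, -0.006, 0, 0.04, 0, 0, 4, 0.0005, -0.006, 0, 0.04, 0, 0, 4, 0.001, -0.006, 0, 0.04, 0, 0, 4, 0.001, -0.006, 0, 0.04, 0, 0, 3.5, 0.001, -0.006, 0, 0.04, 0, 0, 3.5, 0.001, -0.006, 0, 0.04, 0, 0, 3.5, 0.001, -0.006, 0, 0.04, 0, 0, 0, 0, 0, 0, 0.04]'

```text
clock: 12.8
eef_pos: [0.4766, -0.0846, 0.0757]
tcp_rot: [[0.946, 0.325, -0.004], [0.325, -0.945, -0.023], [-0.012, 0.021, -1.0]]
ft_force: [0.4, -1.2, -0.2]
gripper_width: 0.04
```

```bash
python3 - <<'E'
from h import *
from rig import telemetry,camera
s=telemetry.observe();plan(s,172,.0875,.0745);fing(s)
E
```

```text
now phi,R,z,yaw [2.014897e+02 8.750000e-02 7.570000e-02 1.716100e+01] F [ 0.4 -1.2 -0.2] w 0.04 t 12.8
shift [ 0.0081 -0.0438  0.0002] rot [ 1.32  0.39 25.17]
finger phi 203.6 r 0.0589
```

Call:
servo_tool --commands '[0.6, 0.2, 3, 0.0005, -0.006, 0, 0.04, 0.5, 0.1, 3, 0.0005, -0.006, 0, 0.04, 0, 0, 3, 0.001, -0.006, 0, 0.04, 0, 0, 3, 0.001, -0.006, 0, 0.04, 0, 0, 3, 0.001, -0.006, 0, 0.04, 0, 0, 0, 0, 0, 0, 0.04]'

```text
clock: 13.4
eef_pos: [0.4709, -0.0623, 0.0754]
tcp_rot: [[0.998, 0.062, -0.013], [0.061, -0.998, -0.018], [-0.014, 0.018, -1.0]]
ft_force: [0.5, -0.3, -0.2]
gripper_width: 0.0401
```

```bash
python3 - <<'E'
from h import *
from rig import telemetry,camera
s=telemetry.observe();plan(s,172,.0875,.0745);fing(s)
E
```

```text
now phi,R,z,yaw [1.863516e+02 8.690000e-02 7.540000e-02 1.713000e+00] F [ 0.5 -0.3 -0.2] w 0.0401 t 13.4
shift [ 0.0004 -0.0218  0.0005] rot [1.07 0.74 9.72]
finger phi 188.6 r 0.0583
```

Call:
servo_tool --commands '[0.6, 0.4, 2.3, 0, -0.005, 0, 0.04, 0.4, 0.3, 2.3, 0, -0.005, 0, 0.04, 0, 0, 2.3, 0.0005, -0.004, 0, 0.04, 0, 0, 1, 0, -0.002, 0, 0.04, 0, 0, 0, 0, 0, 0, 0.04]'

```text
clock: 13.9
eef_pos: [0.4708, -0.0483, 0.075]
tcp_rot: [[0.997, -0.077, -0.003], [-0.077, -0.997, -0.005], [-0.003, 0.005, -1.0]]
ft_force: [-1.6, -2.2, 0.4]
gripper_width: 0.0402
```

```bash
python3 - <<'E'
from h import *
from rig import telemetry,camera
s=telemetry.observe();plan(s,172,.0875,.0745);fing(s)
c=camera("wrist");cv2.imwrite("pics/w9.png",c["frame"])
E
```

```text
now phi,R,z,yaw [ 1.770665e+02  8.620000e-02  7.500000e-02 -6.190000e+00] F [-1.6 -2.2  0.4] w 0.0402 t 13.9
shift [-0.0014 -0.0077  0.0004] rot [0.28 0.17 1.81]
finger phi 178.7 r 0.0575
```

View pics/w9.png

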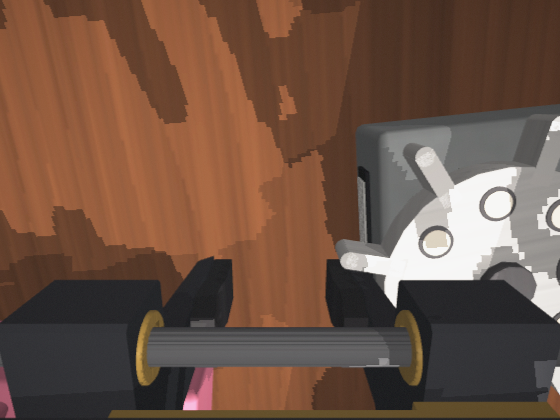

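Call:
servo_tool --commands '[0.2, 0.1, 1, -0.001, -0.004, 0, 0.04, 0, 0, 0.5, -0.001, -0.003, 0, 0.04, 0, 0, 0, 0, 0, 0, 0.04]'

```text
clock: 14.25
eef_pos: [0.4702, -0.0404, 0.0751]
tcp_rot: [[0.995, -0.103, 0.001], [-0.103, -0.995, -0.0], [0.001, 0.0, -1.0]]
ft_force: [-0.6, 0.7, 0.1]
gripper_width: 0.04
```

```bash
python3 - <<'E'
from h import *
from rig import telemetry,camera
s=telemetry.observe();plan(s,172,.0875,.0745);fing(s)
c=camera("wrist");cv2.imwrite("pics/w10.png",c["frame"])
E
```

```text
now phi,R,z,yaw [ 1.718679e+02  8.730000e-02  7.510000e-02 -7.729700e+00] F [-0.6  0.7  0.1] w 0.04 t 14.25
shift [-0.0002  0.0002  0.0006] rot [ 0.01 -0.05  0.27]
finger phi 171.7 r 0.0586
```

View pics/w10.png

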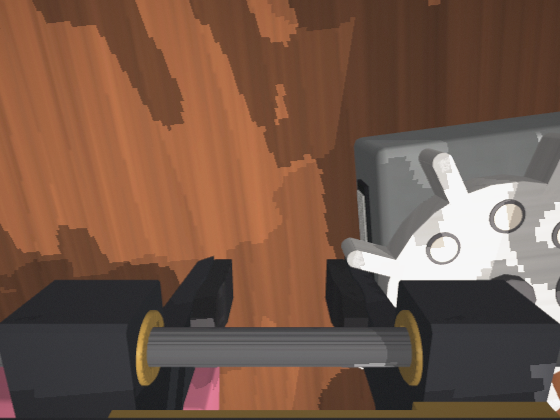

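The tooth tips at about (442,160) and (352,250) look seated at the stop. I'll retract radially and lift away, then check with the fixed cameras.

Call:
servo_tool --commands '[0, 0, 0, -0.004, 0.004, 0, 0.04, 0, 0, 0, -0.012, 0.003, 0, 0.04, 0, 0, 0, -0.012, 0, 0, 0.04, 0, 0, 0, 0, 0, -0.03, 0.04, 0, 0, 0, 0, 0, -0.04, 0.04, 0, 0, 0, -0.02, 0, -0.04, 0.04, 0, 0, 0, -0.03, -0.035, -0.02, 0.04, 0, 0, 0, 0, -0.045, 0, 0.04, 0, 0, 0, 0, -0.045, 0, 0.04, 0, 0, 0, 0, -0.045, 0, 0.04, 0, 0, 0, 0, -0.045, 0, 0.04, 0, 0, 0, 0, 0, 0, 0.04]'

```text
clock: 15.5
eef_pos: [0.4026, 0.1797, 0.2104]
tcp_rot: [[0.994, -0.11, 0.004], [-0.11, -0.994, 0.004], [0.004, -0.004, -1.0]]
ft_force: [-0.5, -0.3, -0.1]
gripper_width: 0.0404
```

```bash
python3 - <<'E'
from h import *
from rig import telemetry,camera
s=telemetry.observe();print(s["eef_pos"],s["ft_force"])
c=camera("top");cv2.imwrite("pics/t2.png",c["frame"]);cv2.imwrite("pics/t2c.png",cv2.resize(c["frame"][145:235,230:350],None,fx=6.6,fy=6.6,interpolation=cv2.INTER_CUBIC))
c=camera("side");cv2.imwrite("pics/s2.png",c["frame"]);cv2.imwrite("pics/s2c.png",cv2.resize(c["frame"][175:265,255:365],None,fx=6.6,fy=6.6,interpolation=cv2.INTER_CUBIC))
E
```

```text
[0.40262419 0.17965624 0.21044724] [-0.54925049 -0.32909597 -0.12513908]
```

View pics/t2c.png

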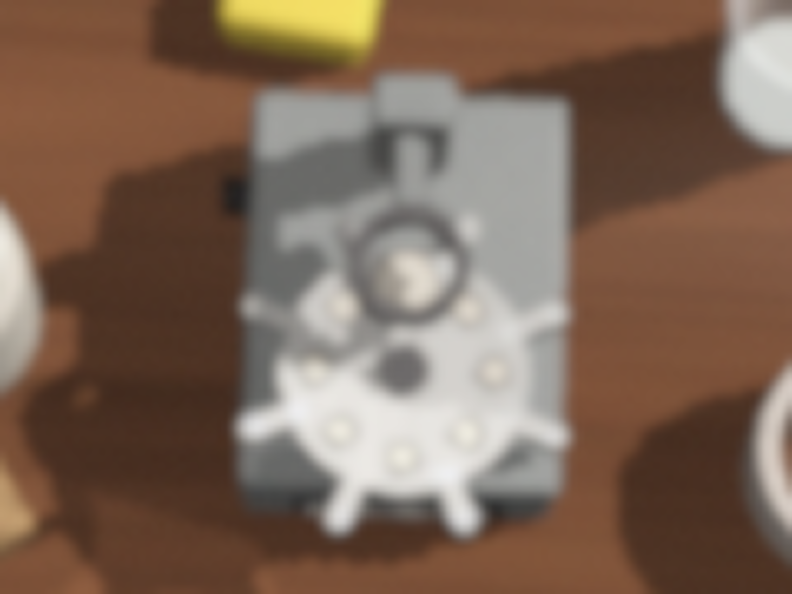

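View pics/s2c.png

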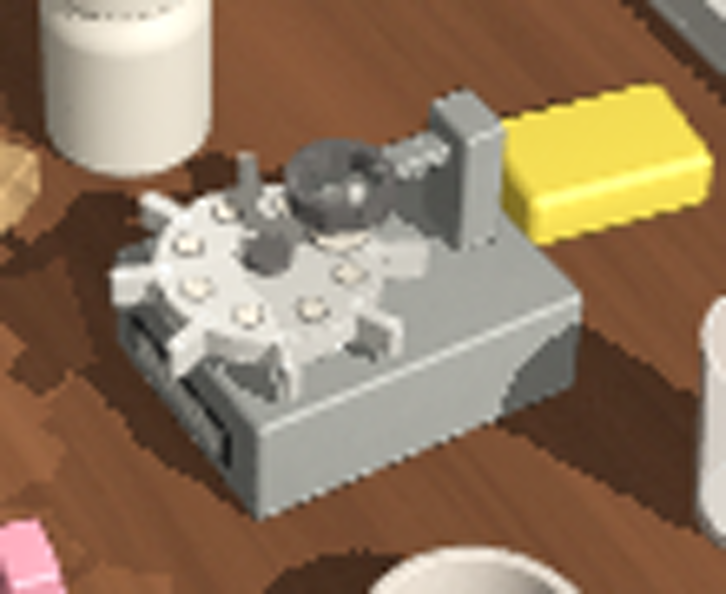

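View pics/t2.png

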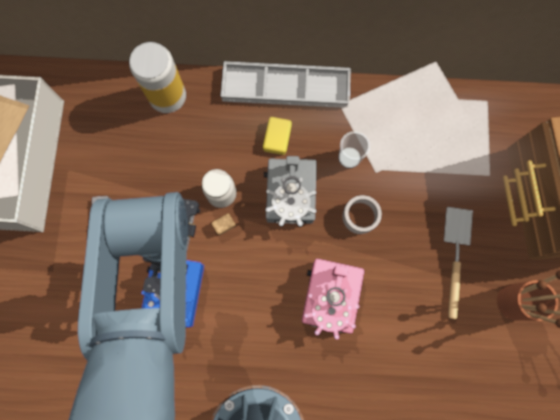

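The top crop shows the large aperture under the ring at about (405,280), and all seven other visible apertures are small. The teeth are at their stop positions, and the nearby objects and lamps in view have not moved. I'm handing it in.

```bash
python3 -c "
from rig import order;print(order.close_job())"
```

```text
the job is handed in; nothing more can be done
None
```

The large aperture of the grey lamp's filter wheel now sits under the eyepiece ring. The wheel started 3 clicks short, and I pushed it clockwise with one fingertip, one click at a time.

**Last checks:** After pulling the arm clear, I looked from the top and side cameras:
- The large aperture is in the gate, and the seven visible around the wheel are all small.
- The teeth stand at the same positions as at the first rest stop, so it did not run past.
- The objects nearest the lamp, and the pink lamp, look unmoved. The arm hid parts of the brush and the blue lamp from the top camera in the final picture, but it never went near either one low down.
- The force readings I took stayed below about 3 N, and the job took about 15.6 s.

**Disagreements:** Late in the second push, the wrist camera read the wheel 1 to 2.5° short of the stop. I added a small extra push, and it had seated by the next picture. The top and side cameras also differed by about 2° on which way the lamp faces. I used the top camera's value, and the wrist pictures agreed with it.

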